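# Post a spent scraper blade in the disposal box

### The arm

A 6-joint arm with a two-finger parallel gripper is mounted at the origin on the work surface. World frame = base frame: x ahead of the robot, y to its left, z up, the work surface at z = 0. Lengths are in m, angles in rad, forces in N, time in s.
With the tool pointing down it reaches from about 0.25 to 0.725 m from the base axis. Payload 4 kg.
Tool frame: the origin (TCP) lies midway between the tips of the shut fingers; the grasp point (between the pads) lies 19 mm behind it; z points along the fingers, x is the direction in which the jaws open and shut, and the axes are right-handed (so a half turn about z gives the same grasp; the last joint's range is limited). The gripper opens to 85 mm and grips with 20 to 120 N. Pads are 22 mm wide; open, the fingers measure 114 mm over their backs; the gripper's body (76 mm by 85 mm) begins 54 mm behind the grasp point. The pads swing forward as they close: fully open they stand 13 mm farther back than shut.
Start: joints at [-1.317, 0.241, 0.005, 1.335, 0, 1.571], TCP at [0.126, -0.484, 0.231] pointing down, gripper open.
Joint ranges: [-2.72, 2.72], [-1.05, 1.87], [-1.09, 1.28], [-1.99, 2.15], [-1.42, 1.44], [-3.14, 3.14]. Speed limits (rad/s): [2.79, 2.79, 3.14, 3.14, 3.14, 3.14].

### API

Orientations are given as a unit quaternion [x, y, z, w].
In Python, from workcell import bot gives the robot as it stands.
- The arm moves only by the tool drive_tool, never from a script. Its argument "rows" is text: rows parted by semicolons, each of 5 numbers parted by spaces: the finger opening in mm, from 0 to 85.4, then the shift along the tool's x, y, z in mm, then the turn about the tool's z in rad. A call has 1 to 12 rows; each row shifts and turns the commanded pose from where the row before left it, along the tool's axes as they then stand; what a row does not reach is not made up. A row lasts 1/10 s, in which the tool goes at most 50 mm and 8.59 degrees, less where a joint would pass 70% of its speed; a pose out of reach is approached as far as the arm can. A call is refused whole if a number of a shift passes 50 or a number of a turn 0.15, either way. A call with a gripper value outside its range is refused whole. The fingers move at their own pace and stop on an object; the grip force is fixed at half the most. Time passes only in rows, so rows that do not move let the fingers close. It gives the time, the measured TCP pose, the force and the opening at its end, in the units of the state.
- bot.get_obs(): the state, without advancing time (a new reading comes with each control period).
- bot.camera(name): name is "scene" or "top"; returns a dict with "image" (480x640x3 uint8, red, green, blue), "vertical_fov" (degrees; the focal length in pixels is half the picture's height over the tangent of half this angle, whatever the lens; pixels are square), "cx", "cy" (the principal point, pixels), "R" (3x3) and "t" (3): a world point X has camera coordinates R X + t. Camera axes: x right, y down, z forward; pixel columns grow to the right and rows downward; lengths in m; the calibration is good to about 2 mm. A picture is of the moment at which its call begins. There is no depth.
- bot.job_done(): hands the job in, once; it reports no verdict.
The state is a dict: "clock": time; "joint_pos": joint angles; "joint_vel": joint speeds; "tau": joint torques, N m; "eef_pos": TCP position; "tool_rot": TCP orientation; "ft_force": force on the tool from outside, world axes, zero at the start; "ft_torque": the same for the moment, N m; "grip_width": finger opening in m.
Only numpy, scipy, OpenCV 4.12 (cv2) and the standard library are available. Lean on these libraries where they do the work, as an engineer would, in place of code of your own. Each camera call takes 0.05 s, during which the arm holds its last target. There are 200 camera calls.

### The job

Tidy up the painting deck: post the spent scraper blade in its flat grey sheath through the slot of the grey blade-disposal box, pushing it right through until it drops inside and the flap swings shut behind it. Leave everything else on the deck where it is.

Things in the scene. Friction and masses are not known exactly. Their poses are not given: they have to be found in the camera images.
- blade: Spent scraper blade in a rigid flat grey plastic sheath, a plain rectangular plate 94 mm long (its x), 60 mm wide (its y) and 8 mm thick (its z), about 80 g, lying flat on the deck. Origin at the centre of its underside. It may go in with either end first and either face up.
- dropbox: Grey steel blade-disposal box fixed to the deck, 220 mm deep (its x), 110 mm wide (its y), 152 mm high, clear plastic lid. Origin at the centre of its underside, on the deck; its x axis points from the slotted front into the box. The front wall is solid below the slot and 14 mm thick; inside, the box is hollow down to its floor, which slopes gently away from the front.
- slot (a point): Centre of the slot's mouth, on the box's front face, 120.5 mm above the deck; axes as the box (x points straight in, level; y along the slot; z up). The slot is 64 mm wide and 11 mm high, sharp-edged, no chamfer. Its lower edge is the sill. Fingers that hold the blade by its 60 mm width cannot pass through it.
- sill (a point): Middle of the sill's inner edge, 30 mm behind the front face, 115 mm above the deck; axes as the box. The sill is level and 30 mm deep; a blade whose middle is over the sill stays when let go; pushed on, it tips and drops into the box once its rear edge is 4 to 14 mm behind the front face.
- notch (a point): Middle of the finger notch, on the front face, 126 mm above the deck. The slot is roofed only by two upper lips at its ends, 8 mm wide, 4 mm thick from the front face, undersides at this height; between them is a 48 mm wide gap, open to the top and at least 20 mm deep, where closed fingertips pointing down can follow the blade in, passing over the sill.
- flap (a joint): Light sprung flap just inside the slot, hung from its top edge 22 mm behind the front face; 0 rad = shut (hanging straight), grows to 1.5 as a blade pushes it inward. It starts to move at about 0.1 N, rests lightly on top of a blade that is halfway in, and springs shut when the blade has dropped.
- block: Cork sanding block, 90 x 55 x 30 mm; origin under its centre. A bystander.
- taperoll: Roll of masking tape lying flat, 90 mm across, 24 mm high; origin under its centre. A bystander.
- brush: Paint brush, 190 mm long along its x. A bystander.
- tin: Small closed tin, 76 mm across, 85 mm high; origin under its centre. A bystander.
- stick: Wooden stirring stick, 200 x 25 x 6 mm, long along its x; origin under its centre. A bystander.
- filler: Filling knife, 200 mm long along its x. A bystander.
Things that resemble listed ones, but are neither listed nor needed, are in the scene too. What is shaped like the dropbox but yellow is not meant.

How it is judged:
On the way:
1. the blade enters the slot level and square, its front end more than 15 mm in, with part of it still outside (x of blade in the frame of slot between -0.032 and 0.045 m and y of blade in the frame of slot between -0.012 and 0.012 m and z of blade in the frame of slot between -0.02 and 0.02 m and angle between the z axis of blade and the z axis of dropbox, either way round below 0.45 rad and angle between the x axis of blade and the x axis of dropbox, either way round below 0.45 rad), for 0.1 s.
At the end, for the whole second after the job is handed in: The blade lies at rest inside the box, its centre within the walls and below 85 mm above the deck (clear of the 115 mm sill), and the flap has swung shut (below 0.1 rad) (x of blade in the frame of dropbox between -0.1 and 0.11 m and y of blade in the frame of dropbox between -0.055 and 0.055 m and z of blade in the frame of dropbox between -0.002 and 0.085 m and value of joint flap below 0.1 rad and linear speed of blade below 0.02 m/s); the robot touches nothing.
It fails at once if a bystander (block, tape, brush, tin, stick or filling knife) is shifted by more than 30 mm (distance of any of block, taperoll, brush, tin, stick, filler from where it was at the start of the episode above 0.03 m).
It also fails if it takes over 48 s, if anything falls off the work surface, if the arm or the gripper's body presses on something with over 40 N, if the wrist force passes 120 N, or if a joint passes its speed limit or range.

## Working session

There is one attempt and no reset: what is moved stays moved. The work goes in short steps, Python scripts to look and compute and a tool call to move; the robot and the scene stay as the last step left them, time stands still between calls to the robot, and variables do not carry over. Pictures are saved under pics/ and viewed, about 8 in all and at most 12, crops included, and the job is handed in when it is done.

Besides the shell and the picture viewer there is one more tool, called after "Emit:" as name(argument=value, ...) on one line, values as JSON. drive_tool: Moves the arm, as the interface text tells. Its arguments: {"type":"object","properties":{"rows":{"type":"string"}},"required":["rows"]}

```bash
mkdir -p pics; cat > h.py <<'E'
import numpy as np, cv2
from workcell import bot
def snap(n,f):
    c=bot.camera(n); cv2.imwrite(f,c['image'][:,:,::-1]); 
    np.savez('pics/'+n+'.npz',**{k:c[k] for k in('R','t','cx','cy','vertical_fov')}); return c
def cam(n): return dict(np.load('pics/'+n+'.npz'))
def f(c): return 240/np.tan(np.radians(c['vertical_fov'])/2)
def px2w(c,u,v,z):
    d=c['R'].T@np.array([(u-c['cx'])/f(c),(v-c['cy'])/f(c),1]); o=-c['R'].T@c['t']
    return o+d*(z-o[2])/d[2]
def w2px(c,X):
    p=c['R']@np.array(X)+c['t']; return np.array([c['cx'],c['cy']])+f(c)*p[:2]/p[2]
E
python3 - <<'E'
from h import *
for n in('top','scene'):
    c=snap(n,f'pics/{n}1.png'); print(n,f(c),-c['R'].T@c['t'],c['cx'],c['cy'],c['R'][2])
o=bot.get_obs();print(o['clock'],o['eef_pos'],o['tool_rot'],o['grip_width'])
E
```

```text
top 513.9170061002663 [0.45351311 0.10815306 1.22242316] 320.5894067084432 233.36199783969204 [ 0.07610548 -0.00848941 -0.99706363]
scene 535.6390853992617 [ 1.37710321 -0.07832484  0.63755135] 322.9244147786228 239.46190801780207 [-0.83161733  0.21428429 -0.51234252]
0.1 [ 0.12538668 -0.48345415  0.23049755] [ 7.90903328e-01 -6.11940399e-01 -7.41767320e-04 -5.68498310e-04] 0.08516724079296961
```

View pics/top1.png

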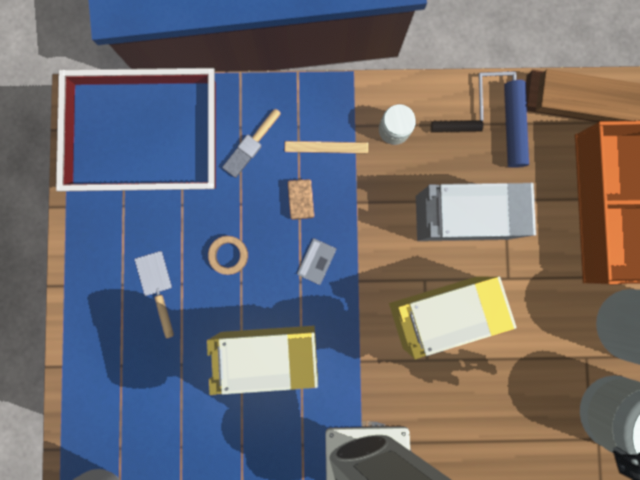

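View pics/scene1.png

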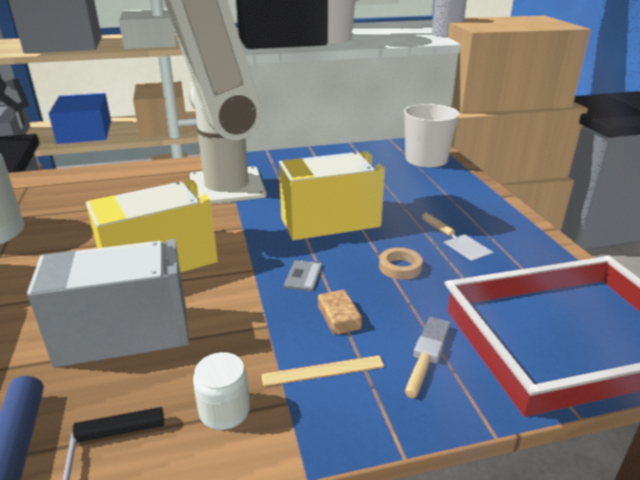

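The top view shows the following. Blade candidates are the grey plate at (317,262), the filling-knife blade at (154,272) and the brush ferrule at (242,156); only (317,262) is a plain plate. Box candidates are grey at (480,210) and yellow at (262,360) and (457,318); I choose the grey one, with its slot end at left (~430,210). I'll check both in one crop.

```bash
python3 - <<'E'
from h import *
a=cv2.imread('pics/top1.png')
# crop with 4x; left: blade, right: box front
A=cv2.resize(a[230:295,285:350],None,fx=6,fy=6,interpolation=cv2.INTER_CUBIC)
B=cv2.resize(a[170:250,415:545],None,fx=3,fy=390/80,interpolation=cv2.INTER_CUBIC)
cv2.imwrite('pics/crop1.png',np.hstack([A,B]))
c=cam('top')
m=(a.max(2).astype(int)-a.min(2)<35)&(a.max(2)>70); m=m.astype(np.uint8); m[:235]=0;m[290:]=0;m[:,:295]=0;m[:,342:]=0
cs=cv2.findContours(m,0,2)[0]; k=max(cs,key=cv2.contourArea); 
k=cv2.convexHull(k)
r=cv2.minAreaRect(k); print(r)
P=np.array([px2w(c,*p,0.008) for p in cv2.boxPoints(r)]);print(P,np.linalg.norm(P-np.roll(P,1,0),axis=1))
E
```

```text
((316.5, 262.0), (54.0, 37.0), 90.0)
[[0.54316338 0.15137873 0.008     ]
 [0.54177773 0.0637277  0.008     ]
 [0.41450273 0.06607972 0.008     ]
 [0.41594355 0.15303137 0.008     ]] [0.12723057 0.08766198 0.12729673 0.08696358]
```

View pics/crop1.png

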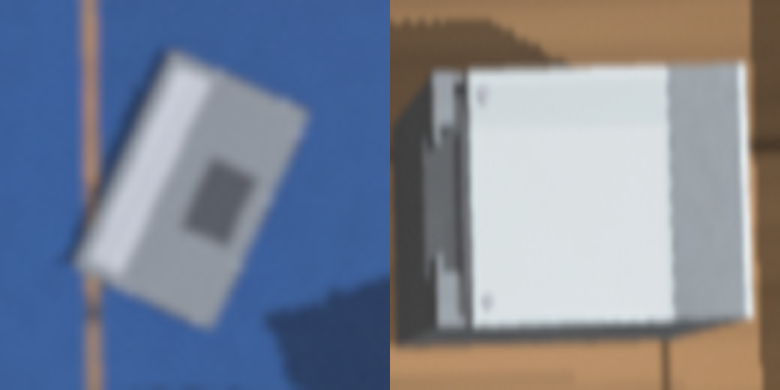

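The crop confirms both. The blade's corners are at crop (175,50), (310,110), (213,328), (78,262). The grey box has its notch at left, with top front corners (432,70) and (437,328) and rear corners (745,62) and (752,320).

```bash
python3 - <<'E'
from h import *
c=cam('top'); s=cam('scene')
K=np.array([[175,50],[310,110],[213,328],[78,262]])/6+[285,230]
P=np.array([px2w(c,*p,.008) for p in K]); print(P.mean(0),np.linalg.norm(P-np.roll(P,1,0),axis=1))
d=(P[0]+P[1]-P[2]-P[3]);print('blade long yaw',np.arctan2(d[1],d[0]))
print('scene check',w2px(s,[*P.mean(0)[:2],.008]))
Q=np.array([[432,70],[437,328],[745,62],[752,320]],float);Q=(Q-[390,0])/[3,4.875]+[415,170]
W=np.array([px2w(c,*p,.152) for p in Q]);print(W)
fr=W[:2].mean(0);re=W[2:].mean(0);print(fr,re,np.linalg.norm(fr-re),np.linalg.norm(W[0]-W[1]),np.linalg.norm(W[2]-W[3]))
e=re-fr;print('yaw',np.arctan2(e[1],e[0]), 'sideyaw',[np.arctan2(*(W[i]-W[i+1])[[1,0]]) for i in(0,2)])
for p in W: print('scene',w2px(s,p), w2px(s,[p[0],p[1],0]))
import cv2
a=cv2.imread('pics/scene1.png')
cv2.imwrite('pics/crop2.png',cv2.resize(a[225:370,20:200],None,fx=4,fy=4,interpolation=cv2.INTER_CUBIC))
from scipy.spatial.transform import Rotation as R
print(R.from_quat(bot.get_obs()['tool_rot']).as_matrix())
E
```

```text
[0.48045224 0.10653716 0.008     ] [0.09166    0.05826676 0.09368957 0.05893705]
blade long yaw -0.44020861795097194
scene check [301.15105514 274.25345217]
[[ 0.63517859 -0.13111829  0.152     ]
 [ 0.52336517 -0.13098115  0.152     ]
 [ 0.63535023 -0.3518315   0.152     ]
 [ 0.52332006 -0.35135744  0.152     ]]
[ 0.57927188 -0.13104972  0.152     ] [ 0.57933514 -0.35159447  0.152     ] 0.22054476259526531 0.11181350662844376 0.11203117243434978
yaw -1.5705094967277764 sideyaw [np.float64(-0.0012264876843468182), np.float64(-0.004231487721878638)]
scene [174.67401432 273.69376364] [186.73077957 345.82815928]
scene [173.66706614 238.89327467] [184.70656629 307.12704784]
scene [ 24.04755079 293.87290757] [ 50.00675653 368.09846089]
scene [ 38.79637534 255.05942798] [ 61.10613452 325.29768035]
[[ 2.51056795e-01 -9.67972240e-01 -4.77558318e-04]
 [-9.67970553e-01 -2.51057249e-01  1.80708919e-03]
 [-1.86910665e-03  8.58036975e-06 -9.99998253e-01]]
```

View pics/crop2.png

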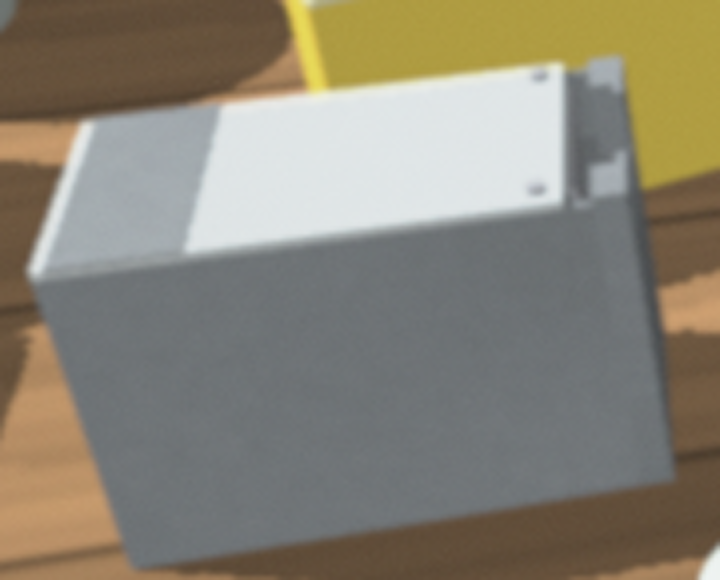

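The two views agree within about 2–3 mm: 
- **Blade:** centre (0.480, 0.1065), long axis yaw −0.44.
- **Box:** front centre about (0.579, −0.130), facing +y, so straight in is −y.

I'll grip 28 mm behind the blade's centre, at about (0.455, 0.1185), with tool yaw 1.13. First I turn in place, then travel.

Emit:
drive_tool(rows="75 0 0 -2 -0.149; 75 0 0 -2 -0.149; 75 0 0 -2 -0.149; 75 0 0 -2 -0.149; 75 0 0 -2 -0.149; 75 0 0 -2 -0.149; 75 0 0 -2 -0.149; 75 0 0 -2 -0.149; 75 0 0 -2 -0.149; 75 0 0 -2 -0.149; 75 0 0 0 -0.149; 75 0 0 0 -0.149")

```text
clock: 1.3
eef_pos: [0.1255, -0.4837, 0.2509]
tool_rot: [0.972, 0.236, -0.0, -0.001]
ft_force: [-0.1, -0.8, -0.1]
grip_width: 0.0747
```

Emit:
drive_tool(rows="75 0 0 0 -0.149; 75 0 0 0 -0.149; 75 0 0 0 -0.149; 75 0 0 0 -0.149; 75 10 1 0 -0.06; 75 30 2 0 0; 75 45 3 0 0; 75 45 3 0 0; 75 45 3 0 0; 75 45 3 0 0; 75 45 3 0 0; 75 45 3 0 0")

```text
clock: 2.5
eef_pos: [0.2783, -0.2116, 0.2511]
tool_rot: [0.846, 0.534, 0.0, -0.0]
ft_force: [1.4, -1.0, 0.9]
grip_width: 0.075
```

```bash
cat >> h.py <<'E'
from scipy.spatial.transform import Rotation as Ro
def go(x,y,z,yaw):
    o=bot.get_obs(); M=Ro.from_quat(o['tool_rot']).as_matrix(); p=o['eef_pos']
    cy=np.arctan2(M[1,0],M[0,0])
    print('t',o['clock'],'p',p.round(4),'yaw',cy.round(4),'zax',M[:,2].round(4),'F',o['ft_force'].round(2),'g',o['grip_width'],'q',o['joint_pos'].round(2))
    d=np.array([x,y,z])-p; print('tool shift mm',(M.T@d*1000).round(1),'turn',round(float(-((yaw-cy+np.pi)%(2*np.pi)-np.pi)),3))
E
python3 -c "
from h import *
go(.455,.1185,.12,1.131)"
```

```text
t 2.5 p [ 0.2783 -0.2116  0.2511] yaw 1.1263 zax [ 0.e+00  1.e-04 -1.e+00] F [ 1.41 -1.05  0.93] g 0.07503447750004165 q [-0.65 -0.07 -0.29  1.35  0.   -0.21]
tool shift mm [374.   17.6 131.2] turn -0.005
```

Emit:
drive_tool(rows="75 45 2 0 -0.005; 75 45 2 0 0; 75 45 2 0 0; 75 45 2 10 0; 75 45 2 20 0; 75 45 2 20 0; 75 45 2 20 0; 75 30 2 20 0; 75 10 1 20 0; 75 0 0 10 0; 75 0 0 0 0; 75 0 0 0 0")

```text
clock: 3.7
eef_pos: [0.4441, 0.0999, 0.1316]
tool_rot: [0.844, 0.536, -0.0, 0.0]
ft_force: [0.1, -0.8, -0.3]
grip_width: 0.0747
```

```bash
python3 - <<'E'
from h import *
go(.455,.1185,.03,1.131)
c=snap('top','pics/top2.png'); s=snap('scene','pics/scene2.png')
a=c['image'][200:300,270:370];b=s['image'][190:310,240:360]
r=lambda i:cv2.resize(i[:,:,::-1],(400,400),interpolation=cv2.INTER_CUBIC)
cv2.imwrite('pics/crop3.png',np.hstack([r(a),r(b)]))
E
```

```text
t 3.7 p [0.4441 0.0999 0.1316] yaw 1.1309 zax [-5.e-04 -3.e-04 -1.e+00] F [ 0.13 -0.81 -0.34] g 0.07469077021170935 q [ 0.22  0.23 -0.29  1.06 -0.    0.66]
tool shift mm [ 21.5   1.9 101.6] turn -0.0
```

View pics/crop3.png

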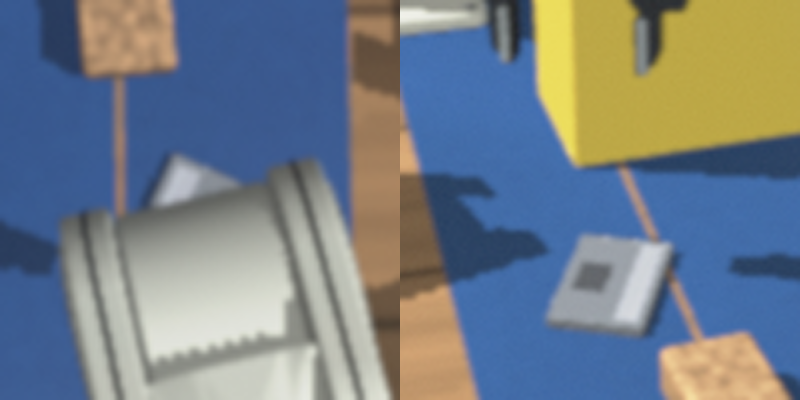

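The blade is clear below the gripper, with the fingers still above it in the scene crop (505,40)/(645,50). I descend with an 80 mm opening.

Emit:
drive_tool(rows="75 11 1 20 0; 75 10.5 1 20 0; 75 0 0 20 0; 75 0 0 20 0; 75 0 0 15 0; 75 0 0 5 0; 75 0 0 0 0; 75 0 0 0 0")

```text
clock: 4.6
eef_pos: [0.4564, 0.1192, 0.0324]
tool_rot: [0.844, 0.536, 0.001, 0.0]
ft_force: [0.1, -0.1, 0.6]
grip_width: 0.0744
```

```bash
python3 - <<'E'
from h import *
go(.455,.1185,.0,1.131)
s=snap('scene','pics/scene3.png')
b=s['image'][210:310,245:365]
cv2.imwrite('pics/crop4.png',cv2.resize(b[:,:,::-1],(720,600),interpolation=cv2.INTER_CUBIC))
E
```

```text
t 4.6 p [0.4564 0.1192 0.0324] yaw 1.1314 zax [ 2.e-03  6.e-04 -1.e+00] F [ 0.11 -0.13  0.61] g 0.07442779793709424 q [ 0.26  0.37 -0.38  0.81  0.    0.69]
tool shift mm [-1.3 -1.  32.4] turn 0.0
```

View pics/crop4.png

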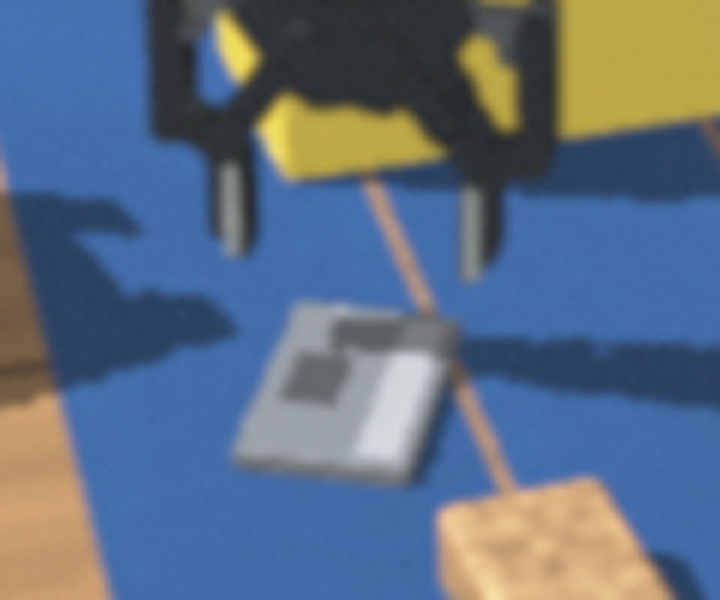

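The fingers (235,250)/(475,275) straddle the blade's rear half. I lower the rest of the way slowly, watching for contact.

Emit:
drive_tool(rows="72 -1 -1 8 0; 72 0 0 8 0; 72 0 0 8 0; 72 0 0 4 0; 72 0 0 2 0; 72 0 0 0 0; 72 0 0 0 0")

```text
clock: 5.35
eef_pos: [0.4543, 0.1189, 0.0013]
tool_rot: [0.844, 0.536, 0.0, 0.0]
ft_force: [-1.0, -0.5, 0.2]
grip_width: 0.0722
```

Emit:
drive_tool(rows="70 0 0 1 0; 70 0 0 1 0; 70 0 0 1 0; 70 0 0 0 0; 70 0 0 0 0")

```text
clock: 5.85
eef_pos: [0.4541, 0.1188, -0.0017]
tool_rot: [0.844, 0.536, -0.0, -0.0]
ft_force: [-0.1, -0.4, -0.0]
grip_width: 0.0704
```

Emit:
drive_tool(rows="70 0 0 1 0; 70 0 0 1 0; 70 0 0 1 0; 70 0 0 0 0; 70 0 0 0 0")

```text
clock: 6.35
eef_pos: [0.4541, 0.1188, -0.0048]
tool_rot: [0.844, 0.536, -0.0, -0.0]
ft_force: [0.7, 0.9, 0.0]
grip_width: 0.0696
```

Emit:
drive_tool(rows="69 0 0 1 0; 69 0 0 1 0; 69 0 0 0 0; 69 0 0 0 0")

```text
clock: 6.75
eef_pos: [0.4541, 0.1188, -0.0067]
tool_rot: [0.844, 0.536, -0.0, -0.0]
ft_force: [0.1, 0.2, 0.0]
grip_width: 0.0689
```

Emit:
drive_tool(rows="69 0 0 1 0; 69 0 0 0 0; 69 0 0 0 0")

```text
clock: 7.05
eef_pos: [0.4543, 0.1189, -0.0074]
tool_rot: [0.844, 0.536, 0.0, 0.0]
ft_force: [-1.1, -0.1, 5.5]
grip_width: 0.0692
```

Emit:
drive_tool(rows="69 0 0 1 0; 69 0 0 0 0; 69 0 0 0 0")

```text
clock: 7.35
eef_pos: [0.4543, 0.1189, -0.0074]
tool_rot: [0.844, 0.536, 0.0, 0.0]
ft_force: [-3.9, -0.5, 13.6]
grip_width: 0.0691
```

The tips touch the deck at TCP z = −7.4 mm. I back off about 3.3 mm and grip.

Emit:
drive_tool(rows="69 0 0 -4.5 0; 69 0 0 0 0; 50 0 0 0 0; 50 0 0 0 0; 50 0 0 0 0; 50 0 0 0 0; 50 0 0 0 0; 50 0 0 0 0")

```text
clock: 8.15
eef_pos: [0.4546, 0.1192, -0.0034]
tool_rot: [0.844, 0.536, 0.001, -0.0]
ft_force: [-2.3, 0.4, 8.8]
grip_width: 0.0576
```

Emit:
drive_tool(rows="50 0 0 -5 0; 50 0 0 -10 0; 50 0 0 -20 0; 50 0 0 -25 0; 50 0 0 -25 0; 50 0 0 -25 0; 50 0 0 -25 0; 50 0 0 -20 0; 50 0 0 -10 0; 50 0 0 0 0; 50 0 0 0 0")

```text
clock: 9.25
eef_pos: [0.4536, 0.1186, 0.1601]
tool_rot: [0.844, 0.536, -0.001, -0.0]
ft_force: [-0.8, 0.2, -1.1]
grip_width: 0.058
```

```bash
python3 - <<'E'
from h import *
# grip point behind blade centre by 28mm: pre-insert target, centre at y=-0.13+0.047+0.03
go(.579,-.130+.047+.03+.028,.160,0.0)
s=snap('scene','pics/scene4.png')
b=s['image'][120:270,220:400]
cv2.imwrite('pics/crop5.png',cv2.resize(b[:,:,::-1],(720,600),interpolation=cv2.INTER_CUBIC))
E
```

```text
t 9.25 p [0.4536 0.1186 0.1601] yaw 1.132 zax [-1.2e-03 -4.0e-04 -1.0e+00] F [-0.84  0.22 -1.15] g 0.0579882796040967 q [ 0.26  0.23 -0.21  1.14 -0.    0.69]
tool shift mm [-76.7 174.6  -0. ] turn 1.132
```

View pics/crop5.png

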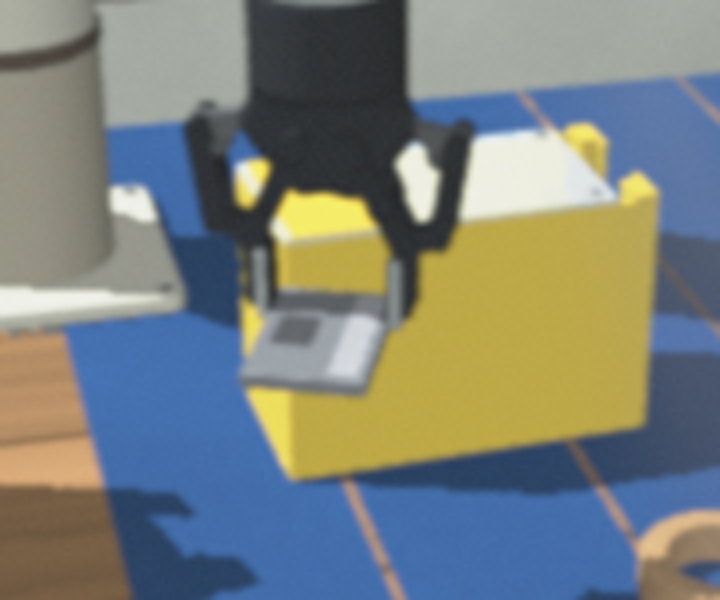

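The blade is held level-looking between the tips (275–400, 300). I turn to square and travel to in front of the slot.

Emit:
drive_tool(rows="50 0 0 0 0.142; 50 0 0 0 0.142; 50 0 0 0 0.142; 50 0 0 0 0.142; 50 0 0 0 0.142; 50 0 0 0 0.142; 50 0 0 0 0.14; 50 0 0 0 0.14; 50 0 0 0 0; 50 0 0 0 0")

```text
clock: 10.3
eef_pos: [0.4535, 0.1186, 0.1598]
tool_rot: [1.0, 0.001, -0.001, 0.0]
ft_force: [0.6, 0.7, -1.0]
grip_width: 0.058
```

Emit:
drive_tool(rows="50 15 15 0 0; 50 25 30 0 0; 50 30 35 0 0; 50 30 35 0 0; 50 20 20 0 0; 50 5 5 0 0; 50 0 0 0 0; 50 0 0 0 0; 50 0 0 0 0")

```text
clock: 11.2
eef_pos: [0.5782, -0.02, 0.1607]
tool_rot: [1.0, 0.001, -0.001, -0.0]
ft_force: [-0.1, 0.1, -0.6]
grip_width: 0.0578
```

```bash
python3 - <<'E'
from h import *
go(.579,-.025,.1131,0.0)
s=snap('scene','pics/scene5.png');c=snap('top','pics/top5.png')
b=s['image'][180:330,140:290];a=c['image'][150:250,360:460]
r=lambda i:cv2.resize(i[:,:,::-1],(400,400),interpolation=cv2.INTER_CUBIC)
cv2.imwrite('pics/crop6.png',np.hstack([cv2.resize(b[:,:,::-1],(600,600),interpolation=cv2.INTER_CUBIC)]))
cv2.imwrite('pics/crop6t.png',r(a))
p=bot.get_obs()['eef_pos']
for z in (.0034,.0114):
  for y in(28-47-28-28,):
    pass
X0,Y0,Z0=p[0],p[1]-.028,p[2]+.0034
for dx in(-.03,.03):
  for dy in(.047,-.047):
    for dz in(0,.008): print(dx,dy,dz,((w2px(s,[X0+dx,Y0+dy,Z0+dz])-[140,180])*4).round())
E
```

```text
t 11.2 p [ 0.5782 -0.02    0.1607] yaw 0.0021 zax [-1.e-03  3.e-04 -1.e+00] F [-0.07  0.1  -0.57] g 0.05784195521228462 q [-0.03  0.43  0.09  1.23  0.    1.53]
tool shift mm [ 0.9  5.  47.6] turn 0.002
-0.03 0.047 0 [434. 203.]
-0.03 0.047 0.008 [432. 188.]
-0.03 -0.047 0 [217. 229.]
-0.03 -0.047 0.008 [215. 214.]
0.03 0.047 0 [452. 273.]
0.03 0.047 0.008 [451. 256.]
0.03 -0.047 0 [224. 302.]
0.03 -0.047 0.008 [222. 285.]
```

View pics/crop6.png

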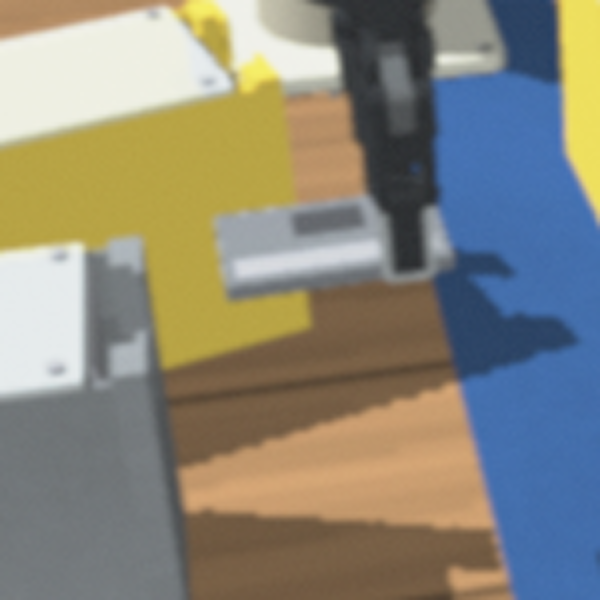

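In the scene crop the blade's near front corner (225,285) and far one (215,217) match the prediction to 1 px, so it is level. The box lips are at (125,250) and (128,350). I check lateral alignment from above.

```bash
python3 - <<'E'
from h import *
c=cam('top');a=cv2.imread('pics/top5.png')
b=a[165:255,345:465]
cv2.imwrite('pics/crop7.png',cv2.resize(b,(800,600),interpolation=cv2.INTER_CUBIC))
p=np.array([0.5782,-.02,.1607]);X0,Y0,Z0=p[0],p[1]-.028,p[2]+.0034
q=lambda X:((w2px(c,X)-[345,165])*800/120).round()
for dx in(-.03,.03):
  for dy in(.047,-.047): print('blade top',dx,dy,q([X0+dx,Y0+dy,Z0+.008]))
for dx in(-.055,-.024,.024,.055): print('box',dx,q([.579+dx,-.13,.152]),q([.579+dx,-.13,.115]))
E
```

```text
blade top -0.03 0.047 [162. 404.]
blade top -0.03 -0.047 [466. 399.]
blade top 0.03 0.047 [157. 211.]
blade top 0.03 -0.047 [461. 206.]
box -0.055 [568. 480.] [543. 488.]
box -0.024 [565. 382.] [540. 393.]
box 0.024 [560. 230.] [535. 246.]
box 0.055 [557. 133.] [532. 152.]
```

View pics/crop7.png

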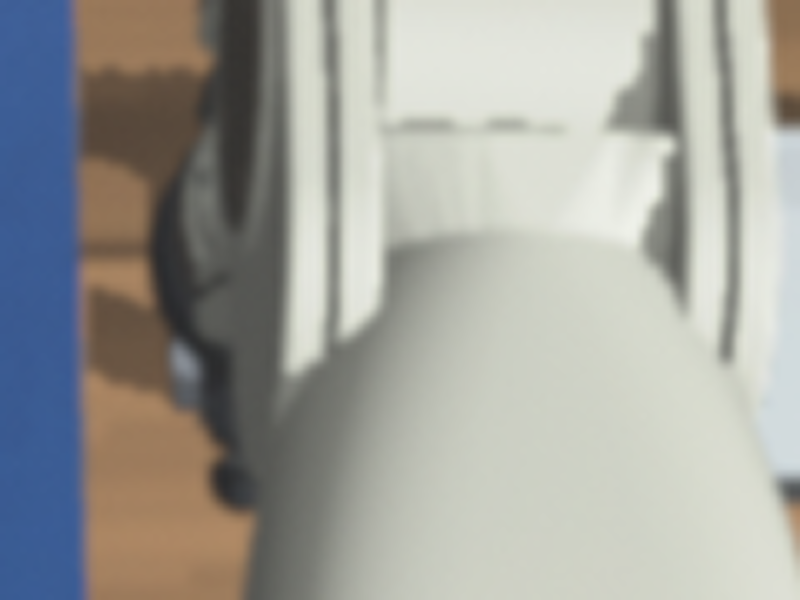

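Only the blade's rear corner shows here (170,405), matching the predicted position; the arm hides the rest. I lower to slot height and advance with force checks.

Emit:
drive_tool(rows="50 0.4 0 10 0.002; 50 0 0 12 0; 50 0 0 12 0; 50 0 0 10 0; 50 0 0 4 0; 50 0 5 0 0; 50 0 10 0 0; 50 0 10 0 0; 50 0 3 0 0; 50 0 0 0 0; 50 0 0 0 0; 50 0 0 0 0")

```text
clock: 12.5
eef_pos: [0.5795, -0.049, 0.1129]
tool_rot: [1.0, -0.001, 0.0, -0.0]
ft_force: [0.1, -0.2, -0.6]
grip_width: 0.0579
```

```bash
python3 - <<'E'
from h import *
go(.5787,-.05,.1131,0.0)
s=snap('scene','pics/scene6.png')
b=s['image'][225:315,130:250]
cv2.imwrite('pics/crop8.png',cv2.resize(b[:,:,::-1],(800,600),interpolation=cv2.INTER_CUBIC))
E
```

```text
t 12.5 p [ 0.5795 -0.049   0.1129] yaw -0.0018 zax [ 2.e-04  1.e-04 -1.e+00] F [ 0.1  -0.17 -0.58] g 0.05786777969223521 q [-0.08  0.47  0.03  1.12  0.    1.49]
tool shift mm [-0.8  1.  -0.2] turn -0.002
```

View pics/crop8.png

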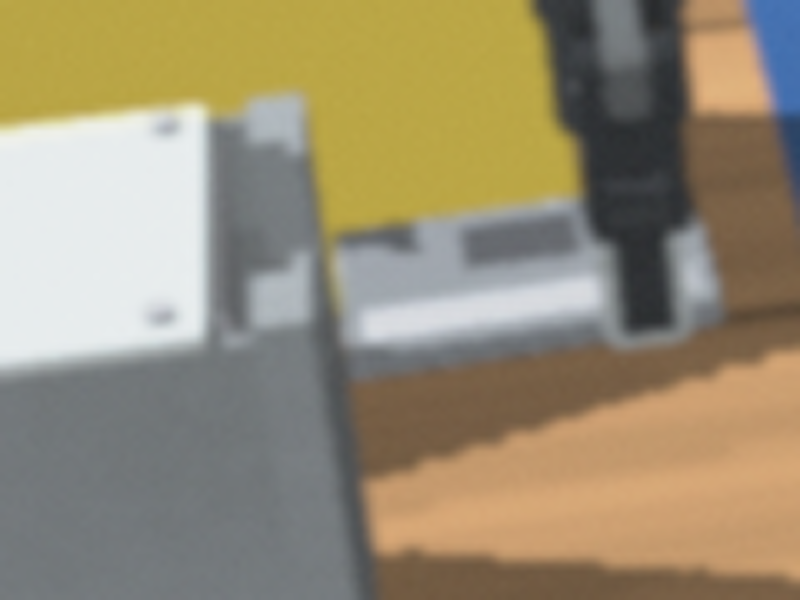

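The blade's front end (340,300) stands just off the front face, level with the slot. I advance gently.

Emit:
drive_tool(rows="50 -0.5 2 0 0; 50 0 2 0 0; 50 0 2 0 0; 50 0 0 0 0; 50 0 0 0 0")

```text
clock: 13.05
eef_pos: [0.579, -0.0553, 0.1128]
tool_rot: [1.0, -0.001, 0.0, -0.0]
ft_force: [-0.5, 0.2, -1.1]
grip_width: 0.058
```

Emit:
drive_tool(rows="50 0 2 0 0; 50 0 2 0 0; 50 0 2 0 0; 50 0 0 0 0; 50 0 0 0 0")

```text
clock: 13.55
eef_pos: [0.5789, -0.0613, 0.1128]
tool_rot: [1.0, -0.001, -0.0, -0.0]
ft_force: [-0.5, 0.4, -1.0]
grip_width: 0.0581
```

Emit:
drive_tool(rows="50 0 2 0 0; 50 0 2 0 0; 50 0 0 0 0; 50 0 0 0 0")

```text
clock: 13.95
eef_pos: [0.579, -0.0653, 0.1128]
tool_rot: [1.0, -0.001, 0.0, -0.0]
ft_force: [0.8, 0.2, -1.1]
grip_width: 0.0583
```

About 12 mm in with no contact force. Continuing.

Emit:
drive_tool(rows="50 0 3 0 0; 50 0 3 0 0; 50 0 3 0 0; 50 0 3 0 0; 50 0 0 0 0; 50 0 0 0 0")

```text
clock: 14.55
eef_pos: [0.5789, -0.0773, 0.1128]
tool_rot: [1.0, -0.001, 0.0, -0.0]
ft_force: [0.5, 0.5, -1.4]
grip_width: 0.0576
```

Emit:
drive_tool(rows="50 0 3 0 0; 50 0 3 0 0; 50 0 3 0 0; 50 0 3 0 0; 50 0 0 0 0; 50 0 0 0 0")

```text
clock: 15.15
eef_pos: [0.5789, -0.0893, 0.1128]
tool_rot: [1.0, -0.001, -0.0, -0.0]
ft_force: [0.6, -0.7, -0.8]
grip_width: 0.0578
```

Emit:
drive_tool(rows="50 0 3 0 0; 50 0 3 0 0; 50 0 3 0 0; 50 0 3 0 0; 50 0 0 0 0; 50 0 0 0 0")

```text
clock: 15.75
eef_pos: [0.5788, -0.1014, 0.1127]
tool_rot: [1.0, -0.001, -0.0, 0.0]
ft_force: [1.0, 0.0, -2.1]
grip_width: 0.0577
```

Emit:
drive_tool(rows="50 0 3 0 0; 50 0 3 0 0; 50 0 3 0 0; 50 0 1 0 0; 50 0 0 0.7 0; 50 0 0 0 0; 50 0 0 0 0")

```text
clock: 16.45
eef_pos: [0.5788, -0.1111, 0.112]
tool_rot: [1.0, -0.001, -0.0, 0.0]
ft_force: [0.7, 0.4, -2.5]
grip_width: 0.0579
```

```bash
python3 - <<'E'
from h import *
go(.5787,-.1115,.1121,0.0)
s=snap('scene','pics/scene7.png')
b=s['image'][215:305,130:250]
cv2.imwrite('pics/crop9.png',cv2.resize(b[:,:,::-1],(800,600),interpolation=cv2.INTER_CUBIC))
E
```

```text
t 16.45 p [ 0.5788 -0.1111  0.112 ] yaw -0.0019 zax [-1.e-04 -0.e+00 -1.e+00] F [ 0.71  0.44 -2.52] g 0.05789076732976071 q [-0.19  0.49  0.05  1.13 -0.    1.38]
tool shift mm [-0.1  0.4 -0.1] turn -0.002
```

View pics/crop9.png

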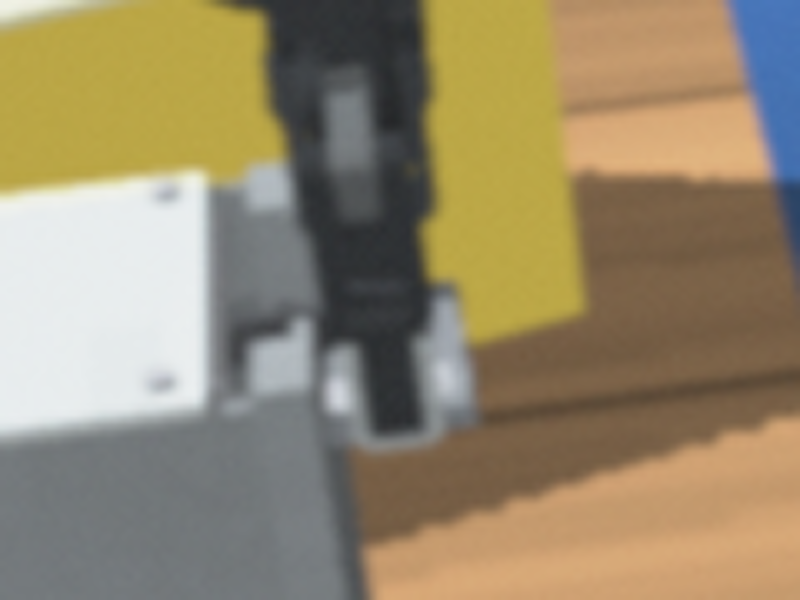

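The blade is over halfway in, with about 9 mm sticking out behind the pads (478,400) and about 6 mm between pads and face. I push slightly further, set it on the sill and release.

Emit:
drive_tool(rows="50 0 2 0 0; 50 0 0.5 0.4 0; 50 0 0 0 0; 50 0 0 0 0; 64 0 0 0 0; 64 0 0 0 0; 68 0 0 0 0; 72 0 0 0 0; 75 0 0 0 0; 75 0 0 0 0; 75 0 0 0 0")

```text
clock: 17.6
eef_pos: [0.5789, -0.1137, 0.1117]
tool_rot: [1.0, -0.001, 0.0, 0.0]
ft_force: [-0.4, -0.9, -0.2]
grip_width: 0.0748
```

Emit:
drive_tool(rows="75 0 0 -10 0; 75 0 0 -20 0; 75 0 0 -20 0; 75 0 0 -20 0; 75 0 -10 -10 0; 75 0 -25 0 0; 75 0 -25 0 0; 0 0 -10 0 0; 0 0 0 0 0; 0 0 0 0 0; 0 0 0 0 0; 0 0 0 0 0")

```text
clock: 18.8
eef_pos: [0.5789, -0.0446, 0.1916]
tool_rot: [1.0, -0.002, -0.0, 0.0]
ft_force: [0.9, -0.3, -0.2]
grip_width: 0.0016
```

```bash
python3 - <<'E'
from h import *
go(.579,-.06,.118,0.0)
s=snap('scene','pics/scene8.png');c=snap('top','pics/top8.png')
b=s['image'][205:305,130:250]
a=c['image'][150:250,380:480]
r=lambda i:cv2.resize(i[:,:,::-1],(400,400),interpolation=cv2.INTER_CUBIC)
cv2.imwrite('pics/crop10.png',np.hstack([r(b[:,:100]),r(a)]))
q=lambda X:((w2px(s,X)-[130,205])*4).round()
for y in(-.08,-.085,-.09,-.095):print(y,q([.609,y,.123]),q([.549,y,.123]))
E
```

```text
t 18.8 p [ 0.5789 -0.0446  0.1916] yaw -0.0033 zax [-2.e-04 -2.e-04 -1.e+00] F [ 0.91 -0.32 -0.18] g 0.001609108066069533 q [-0.08  0.42  0.15  1.31 -0.    1.5 ]
tool shift mm [ 0.1 15.4 73.6] turn -0.003
-0.08 [312. 281.] [303. 206.]
-0.085 [300. 282.] [291. 208.]
-0.09 [288. 284.] [280. 209.]
-0.095 [276. 286.] [268. 211.]
```

View pics/crop10.png

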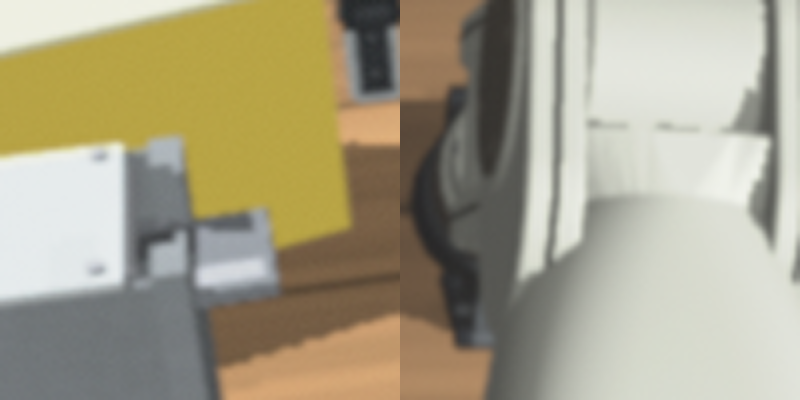

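The blade rests level and square in the slot, with its rear edge at (275,286)/(266,210), which is y ≈ −0.0955. With shut fingers I come down behind it at tip height 117.5 mm and push.

Emit:
drive_tool(rows="0 0 5 10 -0.003; 0 0 5 20 0; 0 0 5 20 0; 0 0 0 15 0; 0 0 0 7 0; 0 0 0 2 0; 0 0 0 0 0; 0 0 0 0 0; 0 0 0 0 0")

```text
clock: 19.8
eef_pos: [0.5797, -0.0587, 0.1187]
tool_rot: [1.0, 0.001, 0.001, 0.0]
ft_force: [0.2, -0.7, -0.2]
grip_width: 0.0001
```

Emit:
drive_tool(rows="0 0 5 0 0; 0 0 5 0 0; 0 0 5 0 0; 0 0 5 0 0; 0 0 5 0 0; 0 0 5 0 0; 0 0 0 0 0; 0 0 0 0 0")

```text
clock: 20.6
eef_pos: [0.579, -0.0889, 0.1177]
tool_rot: [1.0, 0.0, -0.0, 0.0]
ft_force: [0.5, -0.8, 0.8]
grip_width: 0.0003
```

Emit:
drive_tool(rows="0 0 4 0 0; 0 0 4 0 0; 0 0 4 0 0; 0 0 4 0 0; 0 0 4 0 0; 0 0 0 0 0")

```text
clock: 21.2
eef_pos: [0.5792, -0.1094, 0.1178]
tool_rot: [1.0, 0.0, 0.0, 0.0]
ft_force: [0.0, -1.1, -0.6]
grip_width: -0.0004
```

Emit:
drive_tool(rows="0 0 4 0 0; 0 0 4 0 0; 0 0 4 0 0; 0 0 3 0 0; 0 0 0 0 0; 0 0 0 0 0")

```text
clock: 21.8
eef_pos: [0.5786, -0.1243, 0.1174]
tool_rot: [1.0, 0.0, -0.001, 0.0]
ft_force: [0.4, -0.6, 0.2]
grip_width: -0.0001
```

Emit:
drive_tool(rows="0 0 3 0 0; 0 0 3 0 0; 0 0 2 0 0; 0 0 2 0 0; 0 0 0 0 0; 0 0 0 0 0; 0 0 0 0 0")

```text
clock: 22.5
eef_pos: [0.5791, -0.1336, 0.1177]
tool_rot: [1.0, 0.001, -0.0, -0.0]
ft_force: [-0.7, 0.1, -0.1]
grip_width: 0.0
```

```bash
python3 - <<'E'
from h import *
go(.579,-.135,.1175,0.0)
E
```

```text
t 22.5 p [ 0.5791 -0.1336  0.1177] yaw 0.0011 zax [-1.e-04  0.e+00 -1.e+00] F [-0.71  0.06 -0.13] g 4.3500817249469386e-05 q [-0.23  0.49  0.07  1.15  0.    1.34]
tool shift mm [-0.1  1.4  0.2] turn 0.001
```

Emit:
drive_tool(rows="0 0 2 0 0; 0 0 1 0 0; 0 0 0 0 0; 0 0 0 0 0; 0 0 0 0 0")

```text
clock: 23.0
eef_pos: [0.5791, -0.1367, 0.1177]
tool_rot: [1.0, 0.0, -0.0, -0.0]
ft_force: [0.8, 0.0, 0.3]
grip_width: -0.0001
```

Emit:
drive_tool(rows="0 0 -3 0 0; 0 0 -8 0 0; 0 0 -20 0 0; 0 0 -25 -10 0; 0 0 -25 -20 0; 0 0 -30 -30 0; 0 0 -30 -30 0; 0 0 -30 -20 0; 0 0 -20 0 0; 0 -20 0 0 0; 0 0 0 0 0; 0 0 0 0 0")

```text
clock: 24.2
eef_pos: [0.5589, 0.0548, 0.228]
tool_rot: [1.0, 0.001, 0.0, -0.0]
ft_force: [-0.0, 0.2, 0.1]
grip_width: -0.0
```

```bash
python3 - <<'E'
from h import *
go(.579,-.135,.1175,0.0)
s0=cv2.imread('pics/scene1.png').astype(int);t0=cv2.imread('pics/top1.png').astype(int)
s1=snap('scene','pics/scene9.png')['image'][:,:,::-1].astype(int);t1=snap('top','pics/top9.png')['image'][:,:,::-1].astype(int)
for n,a,b,(y0,y1,x0,x1) in(('scene',s0,s1,(225,370,20,260)),('top',t0,t1,(170,250,380,545))):
    d=np.abs(a-b).max(2)[y0:y1,x0:x1]>25; print(n,d.sum())
    k,_,st,ce=cv2.connectedComponentsWithStats(d.astype(np.uint8))
    for i in range(1,k):
        if st[i,4]>5: print(st[i]+[x0,y0,0,0,0])
# rows of box mouth, before / resting / now (scene)
s8=cv2.imread('pics/scene8.png').astype(int)
for im in(s0,s8,s1): print(im[238:276:4,160:176:2].mean(2).astype(int).tolist())
# bystanders: diff around them in scene
for n,(u,v) in dict(block=(340,312),tape=(401,263),brush=(428,355),tin=(221,390),stick=(322,371),filler=(460,238)).items():
    d=np.abs(s0-s1).max(2)[v-30:v+30,u-40:u+40]>40; print(n,d.sum())
E
```

```text
t 24.2 p [0.5589 0.0548 0.228 ] yaw 0.0017 zax [ 7.e-04  1.e-04 -1.e+00] F [-0.01  0.16  0.06] g -4.217998585765332e-06 q [0.1  0.36 0.17 1.37 0.   1.67]
tool shift mm [ 19.7 189.8 110.5] turn 0.002
scene 565
[214 229  46  15 558]
[257 248   3   4   7]
top 3250
[ 380  170   37   80 2694]
[450 208   6   5  10]
[452 209  28  26 470]
[446 210   4   4   8]
[443 223   6   6  14]
[447 228   7   5  12]
[[131, 132, 133, 133, 135, 140, 143, 142], [199, 139, 144, 154, 171, 173, 173, 166], [194, 118, 110, 122, 143, 139, 145, 159], [195, 122, 106, 113, 115, 117, 117, 115], [195, 120, 107, 110, 114, 117, 117, 118], [195, 119, 103, 107, 110, 116, 114, 116], [193, 118, 95, 98, 99, 112, 115, 130], [193, 118, 96, 105, 138, 156, 164, 171], [193, 118, 96, 109, 159, 172, 172, 171], [181, 117, 124, 118, 137, 133, 127, 124]]
[[138, 138, 139, 139, 141, 147, 150, 150], [208, 147, 151, 162, 178, 180, 180, 173], [204, 124, 115, 128, 150, 146, 152, 166], [204, 127, 111, 118, 121, 122, 124, 118], [206, 128, 113, 115, 120, 121, 124, 122], [207, 127, 113, 116, 115, 122, 121, 120], [207, 128, 100, 95, 93, 92, 87, 113], [207, 128, 85, 77, 129, 157, 168, 178], [208, 129, 95, 104, 165, 181, 180, 180], [196, 121, 124, 133, 144, 140, 134, 130]]
[[135, 135, 137, 137, 140, 143, 149, 147], [204, 143, 149, 158, 175, 177, 177, 171], [199, 121, 113, 125, 147, 144, 149, 163], [201, 124, 110, 115, 120, 120, 119, 116], [199, 124, 108, 114, 117, 119, 119, 121], [201, 124, 104, 112, 114, 118, 119, 119], [198, 122, 100, 101, 105, 114, 119, 133], [200, 122, 99, 108, 142, 160, 167, 176], [199, 123, 100, 110, 163, 177, 177, 177], [185, 120, 128, 121, 139, 137, 131, 128]]
block 141
tape 0
brush 74
tin 0
stick 0
filler 919
```

The mouth's pixels match the start picture again, unlike when the blade lay in the slot. Nothing protrudes, and the robot is clear with about 0 N at the wrist. Handing in.

```bash
python3 -c "
from h import *
bot.job_done(); print(bot.get_obs()['clock'])"
```

```text
the job is handed in; nothing more can be done
the job is handed in; nothing more can be done
```

I posted the sheathed blade through the slot of the grey box and handed the job in at about 24 s. I never saw the blade itself inside the box; the checks below are indirect.

I gripped the blade near its rear end and slid it in level and square. I let it rest on the sill, then pushed it through the notch with shut fingers until the fingertips were about 17 mm behind the front face. Wrist force stayed at noise level (about 2.5 N or less) during insertion and pushing; the highest I read was 13.6 N, when the fingertips touched the deck before the grasp.

**Last checks:**
- **Slot:** the mouth of the box matches the start picture again, so the flap looks shut and no blade sticks out. I judged this from pixel comparison, because the 12 views were used up.
- **Blade:** the top picture now differs from the start under the lid. That fits a blade lying inside, but it could also be the arm's shadow.
- **Robot:** it stands clear of everything, with about 0 N at the wrist.
- **Bystanders:** the tape roll, tin and stick show no change. The filling knife's window changed a lot (919 pixels), and the block's (141) and brush's (74) a little. I put this down to the arm's shadow or the arm being in view, since the gripper passed well above the block and stayed away from the other two, but I did not confirm it.

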